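# Feed one washer and push it into the pocket

## Robot

A 7-joint arm with a two-finger parallel gripper is mounted at the origin on a cart in front of the work surface, level with it; the furniture and walls round the work are solid. World frame = base frame: x ahead of the robot, y to its left, z up, the work surface at z = 0. Lengths are in m, angles in rad, forces in N, time in s.
With the tool pointing down it reaches from about 0.425 to 0.95 m from the base axis. Payload 4.7 kg.
Tool frame: the origin (TCP) lies midway between the tips of the shut fingers; the grasp point (between the pads) lies 19 mm behind it; z points along the fingers, y is the line along which they close (so a half turn about z gives the same grasp; the last joint's range is limited). The gripper opens to 87 mm and grips with 3 to 60 N. Pads are 19 mm wide; open, the fingers measure 117 mm over their backs; the gripper's body (75 mm by 190 mm) begins 51 mm behind the grasp point.
Start: joints at [1.139, 0.469, -0.049, 1.532, 0.024, 1.141, -0.082], TCP at [0.265, -0.621, 0.223] pointing down, gripper open.
Joint ranges: [-2.59, 2.59], [-0.33, 1.99], [-1.39, 1.29], [0.1, 2.45], [-1.04, 4.18], [0.21, 1.99], [-2.66, 2.66]. Speed limits (rad/s): [2.57, 2.57, 3.14, 3.14, 3.14, 3.14, 3.14].

## Interface

Orientations are given as a unit quaternion [w, x, y, z].
In Python, from station import robot, viewer gives the robot as it stands.
- The arm moves only by the shell command python3 -m jog 'ROWS' [OPENING]. ROWS is text: rows parted by semicolons, each of 6 numbers parted by spaces: the shift along the world's x, y, z in mm, then the turn, a rotation vector about the world's x, y, z in rad. In form: x y z wx wy wz; .... A call has 1 to 20 rows; each row shifts and turns the commanded pose from where the row before left it; what a row does not reach is not made up. A row lasts 1/12 s, in which the tool goes at most 41.7 mm and 7.16 degrees, less where a joint would pass 70% of its speed; a pose out of reach is approached as far as the arm can. A call with a gripper value outside its range is refused whole. OPENING is the gripper's target within -1 to 1 (shut at 1, half-way at 0, fully open at -1), set as the call begins (- or left out, the last holds). The fingers move at their own pace and stop on an object; the grip force is fixed at half the most. Time passes only in rows, so rows that do not move let the fingers close. It gives the time, the measured TCP pose, the force, the opening and the grip force at its end, in the units of the state.
- robot.sense(): the state, without advancing time (a new reading comes with each control period).
- viewer.camera(name): name is "side" or "top" or "wrist"; returns the picture (420x560x3 uint8, red, green, blue); there is no depth.
- viewer.get_calibration(name): a dict with "vertical_fov" (degrees; the focal length in pixels is half the picture's height over the tangent of half this angle, whatever the lens; pixels are square), "cx", "cy" (the principal point, pixels), "pose" (4x4, takes a point from camera to world coordinates); the wrist camera has in their place "mount" (4x4, takes a point from camera to tool coordinates, whose origin is the TCP and whose axes are the flange's). Camera axes: x right, y down, z forward; pixel columns grow to the right and rows downward; lengths in m; the calibration is good to about 2 mm. A picture is of the moment at which its call begins: read the wrist's pose just before it. get_calibration takes no time and is no camera call.
- robot.job_done(): hands the job in; it is judged then, once.
The state is a dict: "t": time; "joint_pos": joint angles; "qvel": joint speeds; "joint_torque": joint torques, N m; "tcp_pos": TCP position; "ee_rot": TCP orientation; "ft_force": force on the tool from outside, world axes, zero at the start; "torque": the same for the moment, N m; "width": opening from 0.0 (shut) to 1.0 (fully open); "grip_force": force on a finger pad.
Only numpy, scipy, OpenCV 4.12 (cv2) and the standard library are available. Lean on these libraries where they do the work, as an engineer would, in place of code of your own. Each camera call takes 0.05 s, during which the arm holds its last target. There are 200 camera calls.

## Task

Press the black plunger of the washer feeder once, all the way down, so that one washer comes out of the magazine, and let the plunger come back up. Then push that washer sideways with the fingertips, across the bed, until it lies wholly inside the side pocket. Pick nothing up, leave the other three washers in the magazine, and leave the loose parts round the feeder where they are.

Things in the scene. Friction and masses are not known exactly. Their poses are not given: they have to be found in the camera images.
- feeder: Washer feeder fixed to the bench: flat steel bed (x -80 to +78, y -45 to +62 mm in its frame), top at z = 10 mm. Origin on the bench under the magazine's axis; z up, x from outlet to plunger, y towards the pocket side. A grey drive housing behind the magazine (+x, top z = 34 mm) carries the plunger. Low walls are 8 mm high (top z = 18 mm). Offsets named 'feeder x, y' use this frame.
- plunger (a joint): Plunger travel, m: 0 = up, 0.026 = fully down on its hard stop. Straight down; it drives a blade (2 mm per mm) that pushes the bottom washer out. Only the last 3 mm bring the washer fully out, its centre then at feeder x = -52 to -58 mm. A spring (3 N at the top, 9 N at the bottom) returns it by itself; then the next washer drops down, and a second press would push that one out too.
- plunger_top (a point): Centre of the top of the plunger's round black cap, 32 mm across; at rest 76 mm above the bench, at feeder x = +50 mm, y = 0. Press here straight down.
- outlet (a point): Point on the floor of the delivery lane (z = 10 mm) where the ejected washer's centre comes to lie: feeder x = -52 mm, y = 0. The lane is 34 mm wide between short guides at x above -31.5 mm; beyond them the bed is open on both sides and ends at a low stop (inner face x = -73 mm, from y = -17 mm on to the pocket). On the -y side, y below -22 mm, the bed is bare and flat: room for the fingers.
- pocket (a point): Point on the pocket's floor (z = 10 mm) at feeder x = -52, y = +40 mm. The pocket is a bay beside the lane, 42 mm wide (x -73 to -31 mm) with walls on three sides; open mouth at y = +17.5 mm towards the lane, end wall's inner face at y = +56 mm. The washer is wholly inside when its centre is beyond y = +32.5 mm; against the end wall it is at +41 mm.
- washer_0_center (a point): Centre of the bottom washer of the stack, the one that is ejected: a plain steel ring-shaped washer 30 mm across, 8 mm thick, 13 mm hole, about 40 g; 14 mm above the bench while it lies on the bed.
- washer_1_center (a point): Centre of the second washer in the magazine, the same size, 8 mm higher than the bottom one at the start (all four axes upright).
- washer_2_center (a point): Centre of the third washer in the magazine, the same size.
- washer_3_center (a point): Centre of the top washer in the magazine, the same size.
- t_nut_0: Loose T-slot nut, 34 x 35 x 18 mm, bystander on the bench beyond the end stop of the feeder; origin at the centre of its underside.
- hex_nut: Loose hexagon nut, 23 x 25 x 16 mm, bystander on the bench beyond the plunger end of the feeder; origin at the centre of its underside.
- step_block: Loose dark step block, 48 x 66 x 40 mm, bystander on the bench farther left than the feeder; origin at the centre of its underside.
- magazine (a point): Centre of the magazine's open top, 46 mm above the bench, at feeder x = 0, y = 0. The magazine is a square upright aluminium box, 42 mm outside, with a sight slit and the outlet gate on its -x face; four washers are stacked in it at the start.
Things that resemble listed ones, but are neither listed nor needed, are in the scene too. What is shaped like the part that bears washer_3_center but orange is not meant.

How it is judged:
By the outcome, as a careful person would: the job done as asked, in the order asked, and still so for the second after the job is handed in, with the robot touching nothing.
It also fails if it takes over 42 s, if anything falls off the work surface, if the arm or the gripper's body presses on something with over 40 N, if the wrist force passes 120 N, or if a joint passes its speed limit or range.

## Working session

There is one attempt and no reset: what is moved stays moved. The work goes in short steps, Python scripts to look and compute and a shell command to move; the robot and the scene stay as the last step left them, time stands still between calls to the robot, and variables do not carry over. Pictures are saved under pics/ and viewed, at most 10 in all, crops included, and the job is handed in when it is done.

```bash
mkdir -p pics
cat > h.py <<'E'
import numpy as np,cv2
from station import robot,viewer
from scipy.spatial.transform import Rotation as R
def shot(n,f):
    im=viewer.camera(n); cv2.imwrite('pics/'+f,im[:,:,::-1]); return im
def ray(n,uv,s=None):
    c=viewer.get_calibration(n); f=210/np.tan(np.radians(c['vertical_fov'])/2)
    if n=='wrist':
        T=np.eye(4);q=s['ee_rot'];T[:3,:3]=R.from_quat([q[1],q[2],q[3],q[0]]).as_matrix();T[:3,3]=s['tcp_pos'];P=T@np.array(c['mount'])
    else: P=np.array(c['pose'])
    d=P[:3,:3]@np.array([(uv[0]-c['cx'])/f,(uv[1]-c['cy'])/f,1]); return P[:3,3],d
def onz(n,uv,z,s=None):
    o,d=ray(n,uv,s); return o+d*(z-o[2])/d[2]
E
python3 - <<'E'
from h import *
a=shot('top','top0.png');b=shot('side','side0.png')
for n in('top','side'):
    c=viewer.get_calibration(n);print(c['vertical_fov'],c['cx'],c['cy'],np.round(c['pose'],3).tolist())
s=robot.sense();print(s['t'],s['tcp_pos'],s['ee_rot'],s['width'],s['ft_force'])
E
```

```text
51.15914707258573 287.1210191617594 204.64125170257478 [[0.001, -0.995, 0.096, 0.44], [-1.0, -0.002, -0.013, 0.239], [0.013, -0.096, -0.995, 0.926], [0.0, 0.0, 0.0, 1.0]]
42.317759468339865 291.192172536581 205.2913407842164 [[-0.879, -0.233, 0.415, 0.129], [-0.476, 0.461, -0.749, 0.991], [-0.017, -0.856, -0.516, 0.592], [0.0, 0.0, 0.0, 1.0]]
0.1 [ 0.26440251 -0.62046666  0.22160479] [-8.59652827e-04  9.79782069e-01  2.00065782e-01 -2.03316924e-04] 0.9993723085998234 [ 0.62340697  0.13632    -0.35168215]
```

View pics/top0.png

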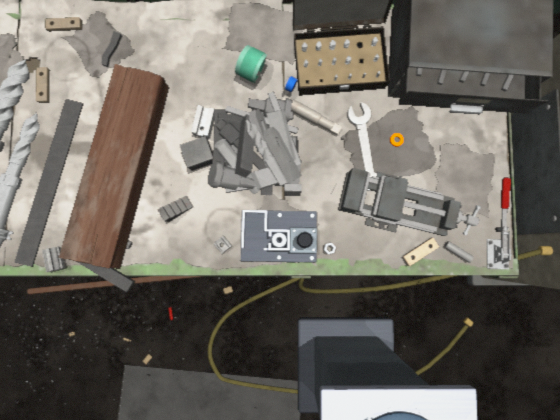

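View pics/side0.png

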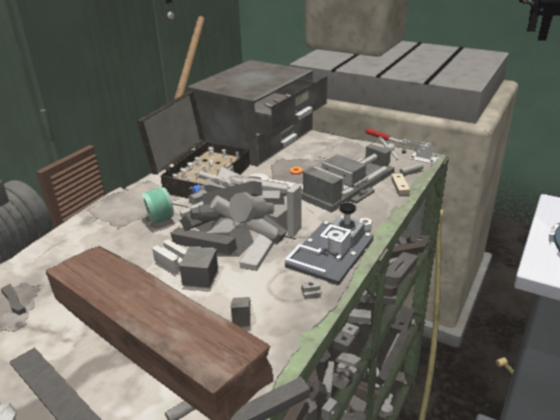

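The top view shows the feeder bed at about (242–316, 211–262), the magazine at (280,240), the black cap at (305,240) and the pocket at upper left (255,225). The T-nut is at (223,244), the hex nut at (330,248) and an orange ring at (397,140), which is a lookalike. For the plunger, the candidates are the cap at (305,240) and the dark magazine hole at (280,240). I choose the cap and will check it in a crop.

Run:
```python
from h import *
im=cv2.imread('pics/top0.png')
c=im[195:275,205:345];cv2.imwrite('pics/c0.png',cv2.resize(c,None,fx=5.5,fy=5.5,interpolation=cv2.INTER_CUBIC))
g=cv2.cvtColor(im,cv2.COLOR_BGR2GRAY)
roi=g[225:256,294:318]; m=(roi<40).astype(np.uint8)
n,l,st,ce=cv2.connectedComponentsWithStats(m);print(st[1:],ce[1:]+[294,225])
hsv=cv2.cvtColor(im,cv2.COLOR_BGR2HSV)
print(g[236,236:322].tolist())
for uv in[(242,211),(316,211),(242,262),(316,262)]:print(onz('top',uv,.01))
print(onz('top',(305,240),.076),onz('top',(280,240),.046))
```

```text
[[ 4 18  1  1  1]
 [ 6 20  1  1  1]
 [ 8 21  2  1  2]] [[298.  243. ]
 [300.  245. ]
 [302.5 246. ]]
[189, 189, 187, 180, 167, 195, 238, 216, 128, 119, 121, 123, 119, 121, 121, 121, 124, 121, 122, 123, 124, 122, 121, 123, 124, 122, 122, 124, 125, 121, 105, 83, 111, 151, 172, 148, 162, 222, 240, 242, 242, 239, 230, 220, 228, 239, 242, 242, 232, 187, 124, 182, 237, 215, 147, 174, 179, 174, 167, 146, 112, 87, 48, 49, 66, 69, 69, 66, 68, 67, 71, 67, 69, 64, 57, 87, 140, 170, 180, 173, 152, 137, 155, 165, 179, 180]
[0.51432688 0.32174598 0.01      ]
[0.51460682 0.16674242 0.01      ]
[0.40843722 0.3206235  0.01      ]
[0.40848917 0.16732934 0.01      ]
[0.45293508 0.19353452 0.076     ] [0.45334998 0.24196534 0.046     ]
```

View pics/c0.png

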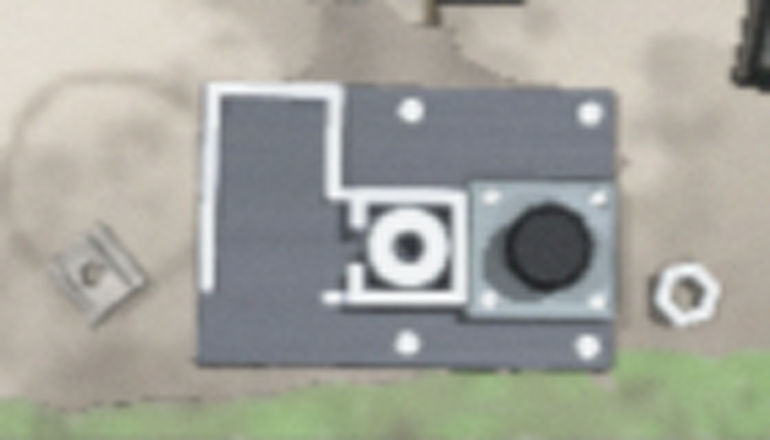

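The crop confirms the round black cap on the grey housing at crop (549,246), which is px (304.8,239.7). The white ring beside it is the washer stack in the magazine, and the orange ring is elsewhere. The cap is at about (0.453,0.194) and the magazine is 48.5 mm from it against 50 given. The feeder's +x is world -y and its +y is world +x. Now moving, with fingers shut.

```bash
python3 -m jog '18 32 0 0 0 -0.031;18 32 0 0 0 -0.031;18 32 0 0 0 -0.031;18 32 0 0 0 -0.031;18 32 0 0 0 -0.031;18 32 0 0 0 -0.031;18 32 0 0 0 -0.031;18 32 0 0 0 -0.031;18 32 0 0 0 -0.031;18 32 0 0 0 -0.031;18 32 0 0 0 -0.031;18 32 0 0 0 -0.031;18 32 0 0 0 -0.031' 1; python3 -m jog '-4 36 0 0 0 0;-4 36 0 0 0 0;-4 36 0 0 0 0;-4 36 0 0 0 0;-4 36 0 0 0 0;-4 36 0 0 0 0;-4 36 0 0 0 0;-4 36 0 0 0 0;-4 36 0 0 0 0;-4 36 0 0 0 0;-4 36 0 0 0 0;0 0 0 0 0 0;0 0 0 0 0 0;0 0 0 0 0 0'
python3 - <<'E'
from h import *
s=robot.sense();shot('wrist','w1.png');print(s['t'],s['tcp_pos'],s['ee_rot'],s['width'])
c=viewer.get_calibration('wrist');print(np.round(c['mount'],3).tolist())
for p in [(.453,.194,.076),(.453,.243,.046)]:
    f=210/np.tan(np.radians(c['vertical_fov'])/2);T=np.eye(4);q=s['ee_rot'];T[:3,:3]=R.from_quat([q[1],q[2],q[3],q[0]]).as_matrix();T[:3,3]=s['tcp_pos'];P=np.linalg.inv(T@np.array(c['mount']))@np.r_[p,1];print(P[:2]/P[2]*f+[c['cx'],c['cy']])
E
```

```text
t: 1.18
tcp_pos: [0.4989, -0.2033, 0.2223]
ee_rot: [0.0, 1.0, -0.001, -0.0]
ft_force: [0.5, 0.2, 0.5]
width: 0.09
grip_force: 0.0
t: 2.35
tcp_pos: [0.4545, 0.1903, 0.2222]
ee_rot: [0.001, 1.0, -0.0, -0.0]
ft_force: [-0.8, -0.1, -0.8]
width: 0.008
grip_force: 0.0
2.35 [0.45451173 0.1902729  0.22215994] [ 5.25842219e-04  9.99999779e-01 -1.83552241e-04 -3.62337364e-04] 0.00771158928380726
[[-0.001, -0.965, -0.262, 0.072], [1.0, -0.001, 0.0, 0.0], [-0.001, -0.262, 0.965, -0.162], [0.0, 0.0, 0.0, 1.0]]
[277.4557192  198.88285194]
[232.53240438 192.55036796]
```

View pics/w1.png

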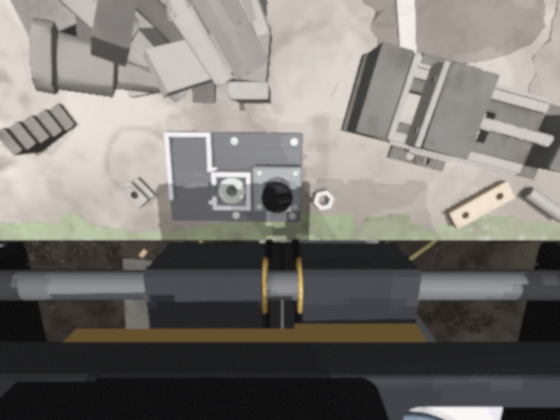

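The wrist view shows the cap at about (277,194), the magazine at (231,191), and the bed corners at about (165,132) and (302,220). This agrees with the prediction to within 4 px, and I'll refine it with a mask.

Run:
```python
from h import *
s=robot.sense();im=cv2.imread('pics/w1.png');g=cv2.cvtColor(im,cv2.COLOR_BGR2GRAY)
def bl(m,o):
    n,l,st,ce=cv2.connectedComponentsWithStats(m.astype(np.uint8));i=1+np.argmax(st[1:,4]);print(st[i]+[*o,0,0,0],ce[i]+o);return st[i][:4]+[*o,0,0]
b=bl(g[170:216,255:300]<42,(255,170))
print('cap',onz('wrist',(b[0]+b[2]/2-.5,b[1]+b[2]/2-.5),.076,s))
im2=cv2.imread('pics/top0.png');g2=cv2.cvtColor(im2,cv2.COLOR_BGR2GRAY)
b=bl(g2[225:256,294:318]<85,(294,225))
print('captop',onz('top',(304.8,239.7),.076))
b=bl(g[178:206,216:248]>150,(216,178));
for uv in[(165,132),(301,132),(172,220),(300,220)]:print(onz('wrist',uv,.01,s))
print('mag',onz('wrist',(231,191),.046,s))
cv2.imwrite('pics/c1.png',cv2.resize(im[120:230,155:310],None,fx=5,fy=5,interpolation=cv2.INTER_CUBIC))
```

```text
[263 185  29  27 519] [275.68786127 199.06936416]
cap [0.45316367 0.19369147 0.076     ]
[296 232  17  16 197] [303.90862944 239.70558376]
captop [0.45351291 0.19391962 0.076     ]
[219 178  25  25 416] [231.32692308 189.25961538]
[0.516376   0.32172453 0.01      ]
[0.51585569 0.16670072 0.01      ]
[0.41146088 0.32359509 0.01      ]
[0.41085378 0.16661286 0.01      ]
mag [0.4550926  0.24381469 0.046     ]
```

View pics/c1.png

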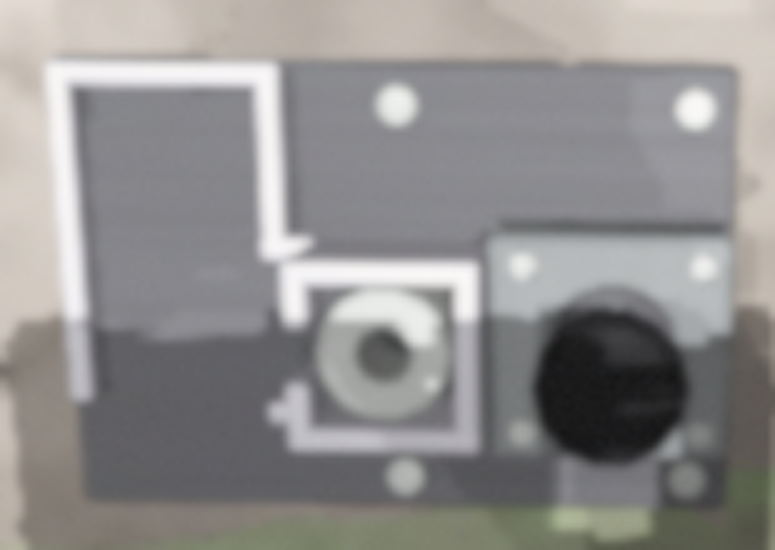

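The crop confirms the cap and both views agree: cap at (0.4535, 0.194) and feeder origin at about (0.454, 0.244), with negligible yaw. Pressing now.

```bash
python3 -m jog '-1 4 -28 0 0 0;0 0 -28 0 0 0;0 0 -28 0 0 0;0 0 -28 0 0 0;0 0 -28 0 0 0;0 0 0 0 0 0;0 0 0 0 0 0'; python3 -m jog '0 0 -4 0 0 0;0 0 -4 0 0 0;0 0 -4 0 0 0;0 0 -4 0 0 0;0 0 -4 0 0 0;0 0 -4 0 0 0;0 0 -4 0 0 0;0 0 0 0 0 0;0 0 0 0 0 0'
```

```text
t: 2.98
tcp_pos: [0.4533, 0.1933, 0.0819]
ee_rot: [0.001, 1.0, -0.001, -0.001]
ft_force: [-0.1, -0.0, 0.9]
width: 0.005
grip_force: 0.0
t: 3.73
tcp_pos: [0.4553, 0.1952, 0.0564]
ee_rot: [-0.0, 1.0, -0.0, 0.002]
ft_force: [-0.4, -1.9, 6.5]
width: 0.0
grip_force: 3.6
```

```bash
python3 -m jog '0 0 -3 0 0 0;0 0 -3 0 0 0;0 0 -2 0 0 0;0 0 -2 0 0 0;0 0 0 0 0 0;0 0 0 0 0 0;0 0 0 0 0 0'
```

```text
t: 4.32
tcp_pos: [0.4556, 0.1954, 0.0505]
ee_rot: [0.001, 1.0, -0.0, 0.003]
ft_force: [-9.9, -6.8, 43.8]
width: 0.006
grip_force: 22.1
```

The plunger is on its hard stop at z 50.5 mm with the force up. Releasing.

```bash
python3 -m jog '0 0 6 0 0 0;0 0 8 0 0 0;0 0 10 0 0 0;0 0 10 0 0 0;0 0 20 0 0 0;0 0 30 0 0 0;-5 20 30 0 0 0;-10 30 30 0 0 0;-10 30 0 0 0 0;-10 25 0 0 0 0;0 0 0 0 0 0;0 0 0 0 0 0'
python3 - <<'E'
from h import *
s=robot.sense();im=shot('wrist','w2.png')[:,:,::-1];print(s['t'],s['tcp_pos'],s['ee_rot'])
cv2.imwrite('pics/c2.png',cv2.resize(im[90:250,180:400],None,fx=3.5,fy=3.5,interpolation=cv2.INTER_CUBIC))
E
```

```text
t: 5.32
tcp_pos: [0.4179, 0.3002, 0.1877]
ee_rot: [-0.0, 1.0, 0.002, -0.0]
ft_force: [-0.6, -0.6, -0.2]
width: 0.006
grip_force: 0.0
5.3167 [0.41788675 0.30015151 0.18769691] [-1.72369680e-04  9.99998179e-01  1.89818801e-03 -9.05050090e-05]
```

View pics/c2.png

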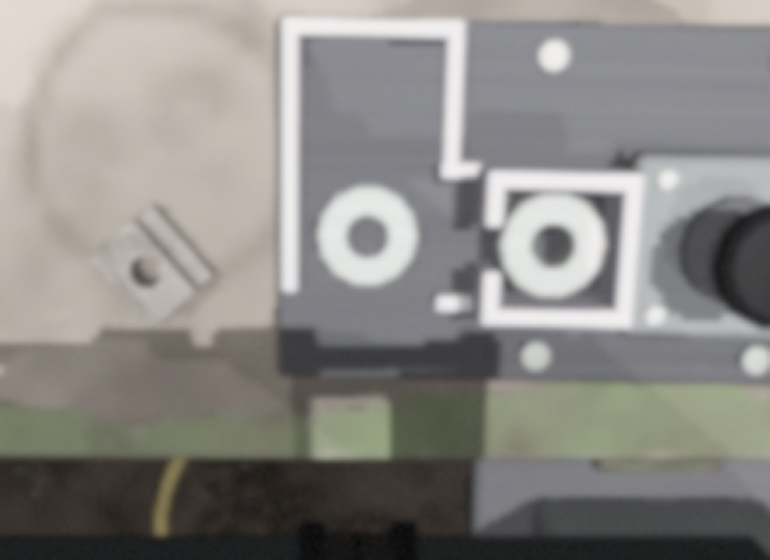

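One washer is out at crop (368,235), px (285,157), and the magazine still holds the rest. The T-nut is at crop (155,262), undisturbed.

Run:
```python
from h import *
s=robot.sense()
f=lambda u,v,z:print(onz('wrist',(180+u/3.5,90+v/3.5),z,s))
f(368,235,.018); f(368,184,.018);f(368,286,.018)
f(300,120,.018);f(445,120,.018);f(370,38,.018);f(370,376,.01)
```

```text
[0.45591909 0.29446633 0.018     ]
[0.47064532 0.29450261 0.018     ]
[0.44083777 0.29442918 0.018     ]
[0.48864753 0.314046   0.018     ]
[0.48863543 0.27246303 0.018     ]
[0.51094805 0.29403884 0.018     ]
[0.41145439 0.29364061 0.01      ]
```

```bash
python3 -m jog '3 -3 -30 0 0 0;3 -4 -30 0 0 0;0 0 -30 0 0 0;0 0 -30 0 0 0;0 0 -25 0 0 0;0 0 -15 0 0 0;0 0 -8 0 0 0;0 0 -5 0 0 0;0 0 0 0 0 0;0 0 0 0 0 0'
python3 - <<'E'
from h import *
im=shot('wrist','w3.png')[:,:,::-1];cv2.imwrite('pics/c3.png',cv2.resize(im[40:340,140:440],(600,600)))
E
```

```text
t: 6.2
tcp_pos: [0.4258, 0.2917, 0.0149]
ee_rot: [-0.0, 1.0, -0.0, 0.001]
ft_force: [-0.2, 0.6, -0.3]
width: 0.002
grip_force: 0.0
```

View pics/c3.png

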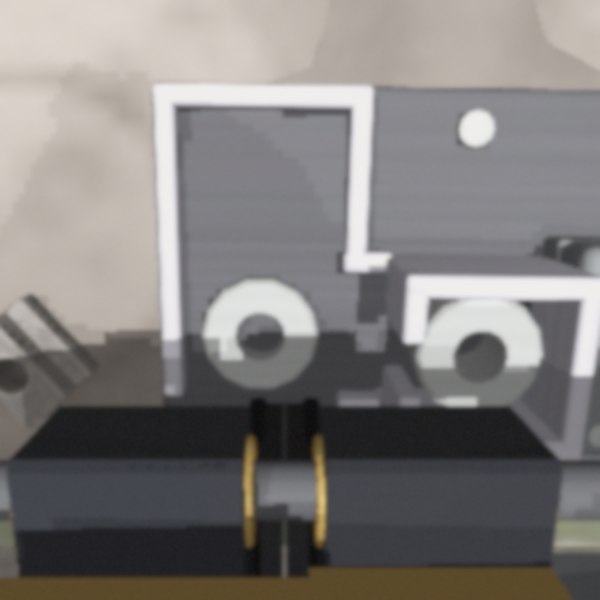

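The close view shows the washer at crop (260,335) and the fingertips at (285,410). The washer and the pocket centre (264) lie about 6 mm to the left, which is world +y. I'll shift by +5 mm and push.

```bash
python3 -m jog '0 5 0 0 0 0;0 0 0 0 0 0;4 0 -1 0 0 0;4 0 0 0 0 0;4 0 0 0 0 0;4 0 0 0 0 0;4 0 0 0 0 0;4 0 0 0 0 0;4 0 0 0 0 0;4 0 0 0 0 0;4 0 0 0 0 0;0 0 0 0 0 0;0 0 0 0 0 0'
python3 - <<'E'
from h import *
im=shot('wrist','w4.png')[:,:,::-1];cv2.imwrite('pics/c4.png',cv2.resize(im[40:340,140:440],(600,600)))
E
```

```text
t: 7.33
tcp_pos: [0.4615, 0.2966, 0.0132]
ee_rot: [-0.0, 1.0, -0.0, 0.0]
ft_force: [-0.4, 0.5, -0.3]
width: 0.006
grip_force: 0.0
```

View pics/c4.png

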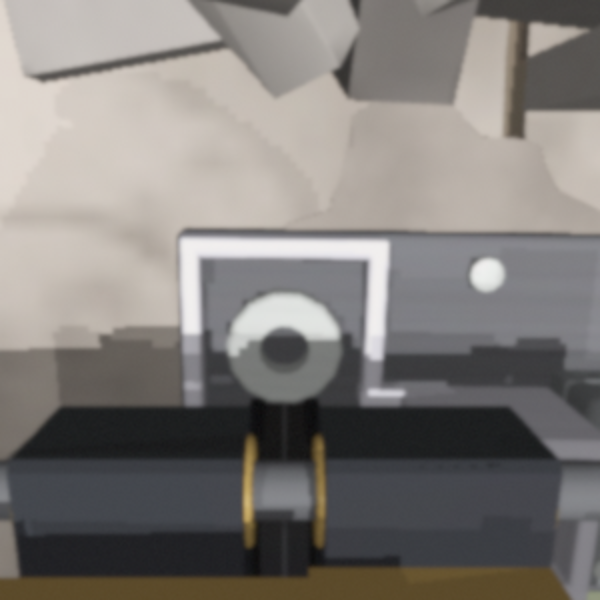

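The washer, at crop (285,348), is centred on the fingertips and moving straight into the pocket. About 8–9 mm remains to the end wall at row 260.

```bash
python3 -m jog '3 0 0 0 0 0;3 0 0 0 0 0;2 0 0 0 0 0;0 0 0 0 0 0;0 0 0 0 0 0;0 0 0 0 0 0'
```

```text
t: 7.88
tcp_pos: [0.4691, 0.2967, 0.0133]
ee_rot: [0.0, 1.0, -0.0, 0.0]
ft_force: [0.4, 0.6, 0.3]
width: 0.005
grip_force: 0.0
```

```bash
python3 -m jog '2 0 0 0 0 0;0 0 0 0 0 0;0 0 0 0 0 0'; python3 -m jog '-4 0 0 0 0 0;-8 0 0 0 0 0;-10 0 0 0 0 0;0 0 20 0 0 0;0 0 30 0 0 0;0 0 30 0 0 0;0 0 30 0 0 0;0 0 30 0 0 0;0 0 20 0 0 0;0 0 0 0 0 0;0 0 0 0 0 0'
python3 - <<'E'
from h import *
s=robot.sense();im=shot('wrist','w5.png')[:,:,::-1]
cv2.imwrite('pics/c5.png',cv2.resize(im[80:250,180:400],None,fx=3.5,fy=3.5,interpolation=cv2.INTER_CUBIC))
E
```

```text
t: 8.13
tcp_pos: [0.471, 0.2967, 0.0132]
ee_rot: [0.0, 1.0, -0.0, -0.0]
ft_force: [-0.4, 0.5, 0.4]
width: 0.007
grip_force: 0.2
t: 9.05
tcp_pos: [0.4486, 0.297, 0.1741]
ee_rot: [-0.0, 1.0, 0.0, 0.001]
ft_force: [0.6, -0.1, -0.7]
width: 0.002
grip_force: 0.0
```

View pics/c5.png

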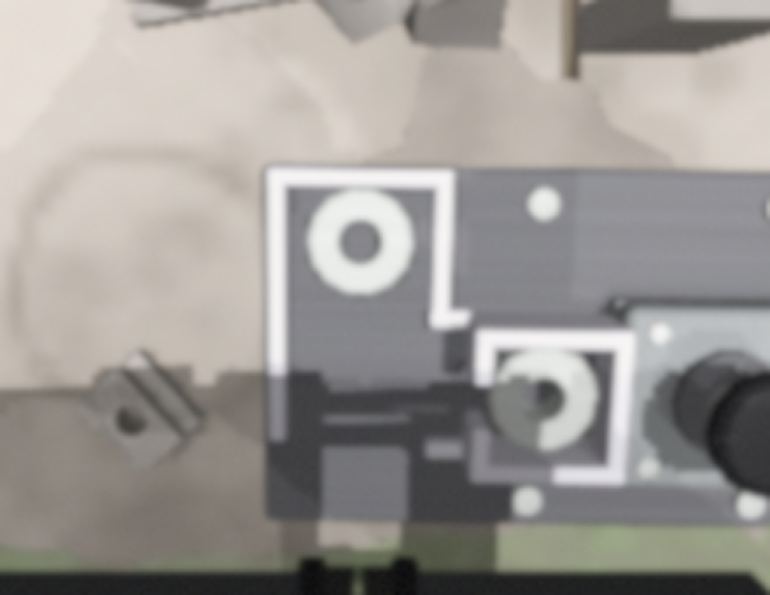

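The washer at crop (360,242) lies against the pocket's end wall, wholly inside. The plunger is up, the rest of the stack is still in the magazine, the T-nut is unmoved and the robot is clear.

```bash
python3 -c "
from station import robot
print(robot.job_done())"
```

```text
the job is handed in; nothing more can be done
None
```

I pressed the plunger once to its stop and let it come back up, then pushed the ejected washer wholly into the side pocket; the job is handed in at about 9 s, and the other washers and the T-nut looked undisturbed in the last picture.

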